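# Slide a circuit board carrier out to the pointer and hold it

### The arm

A 7-joint arm with a two-finger parallel gripper is mounted at the origin on the work surface. World frame = base frame: x ahead of the robot, y to its left, z up, the work surface at z = 0. Lengths are in m, angles in rad, forces in N, time in s.
With the tool pointing down it reaches from about 0.4 to 0.9 m from the base axis. Payload 5.6 kg.
Tool frame: the origin (TCP) lies at the very end of the fingers, on their centre line; the grasp point (between the pads) lies 19 mm behind it; z points along the fingers, y is the line along which they close (so a half turn about z gives the same grasp; the last joint's range is limited). The gripper opens to 92 mm and grips with 3 to 60 N. Pads are 20 mm wide; open, the fingers measure 128 mm over their backs; the gripper's body (75 mm by 189 mm) begins 69 mm behind the grasp point.
Start: joints at [-1.235, 0.468, -0.012, 1.603, 0.006, 1.071, -0.056], TCP at [0.24, 0.604, 0.215] pointing down, gripper open.
Joint ranges: [-2.53, 2.53], [-0.31, 2.02], [-1.57, 1.55], [0.28, 2.44], [-1.29, 4.43], [0.15, 1.84], [-2.92, 2.92]. Speed limits (rad/s): [2.57, 2.57, 3.14, 3.14, 3.14, 3.14, 3.14].

### API

Orientations are given as a unit quaternion [w, x, y, z].
In Python, from rig import arm, cams gives the robot as it stands.
- The arm moves only by the tool apply_moves, never from a script. Its argument "steps" is a list of rows, each an object with "xyz": the shift along the world's x, y, z in m, a list of three; "spin": the turn about the world's z in rad. A call has 1 to 12 rows; each row shifts and turns the commanded pose from where the row before left it; what a row does not reach is not made up. A row lasts 1/12 s, in which the tool goes at most 41.7 mm and 7.16 degrees, less where a joint would pass 70% of its speed; a pose out of reach is approached as far as the arm can. A call is refused whole if a number of a shift passes 0.0417 or a number of a turn 0.125, either way. A call with a gripper value outside its range is refused whole. "gripper" is the opening in per cent of the stroke, from 0 (shut) to 100 (fully open), set as the call begins (left out, the last holds). The fingers move at their own pace and stop on an object; "grip_force" is the grip in N (left out, the last holds). Time passes only in rows, so rows that do not move let the fingers close. It gives the time, the measured TCP pose, the force, the opening and the grip force at its end, in the units of the state.
- arm.read_state(): the state, without advancing time (a new reading comes with each control period).
- cams.snapshot(name): name is "scene" or "top"; returns (picture, depth): 384x512x3 uint8, red, green, blue; 384x512 float32, m along the optical axis (not along the pixel's ray), 0 where there is no reading.
- cams.camera_params(name): a dict with "vfov" (degrees; the focal length in pixels is half the picture's height over the tangent of half this angle, whatever the lens; pixels are square), "cx", "cy" (the principal point, pixels), "eye" and "orientation" of the camera in the world. Camera axes: x right, y up, looking along -z (the intrinsics and any distortion apply to the point x, -y, -z); pixel columns grow to the right and rows downward; lengths in m; the calibration is good to about 2 mm. A picture is of the moment at which its call begins. camera_params takes no time and is no camera call.
- arm.hand_in(): hands the job in; it is judged then, once.
The state is a dict: "time": time; "qpos": joint angles; "joint_velocities": joint speeds; "joint_torque": joint torques, N m; "position": TCP position; "eef_rot": TCP orientation; "force": force on the tool from outside, world axes, zero at the start; "moment": the same for the moment, N m; "gripper_width": finger opening in m; "grasp_force": force on a finger pad.
Only numpy, scipy, OpenCV 4.12 (cv2) and the standard library are available. Lean on these libraries where they do the work, as an engineer would, in place of code of your own. Each camera call takes 0.05 s, during which the arm holds its last target. There are 200 camera calls.

### The job

The underside of the circuit board has to be reached from below, so slide its red carrier plate straight out over the open end of the grey stand, in the direction the steel rule runs, until the plate's outer edge is level with the orange pointer. Keep the plate flat on the stand all the way: it is front-heavy and will tip over the end if let go, so finish while still holding it there, still and flat, with the gripper. Leave the solder spool, the bottle and the screwdriver where they are.

Things in the scene. Friction and masses are not known exactly. Their poses are not given: they have to be found in the camera images.
- stand: fixed grey bench stand, aluminium top, 150 (x) by 240 (y) by 60 mm high. Origin: centre of its underside, on the bench. Its y axis points outward; the open end is the top edge at y = +120 mm. A graduated steel rule (12 mm wide, top 55 mm above the bench) runs along its +x side, 97 mm from its middle line, from y = -15 to +345 mm
- pointer: orange pointer clip fixed on the rule, 24 x 16 mm, with a bar 4 mm wide on top reaching towards the plate's path, 75 mm high in all. Origin: on the bench below the rule's middle line; axes parallel to the stand's
- pointer_tip (a point): end of the orange bar nearest the plate, 72 mm above the bench, 73 mm from the stand's middle line, axes parallel to the stand's. It marks how far out along the stand's y axis the plate's outer edge must be: 150 to 180 mm beyond the stand's end
- handle (a point): centre of the carrier's black handle, an upright fin 50 mm wide (plate x), 14 mm thick (plate y), 45 mm high; the point is half-way up, 22.5 mm above the plate's top, 30.5 mm above its underside. On the middle line, 235 mm behind the outer edge, 25 mm from the inner edge; nothing tall on the plate within 95 mm. Axes as the plate's
- front_edge (a point): middle of the carrier's outer edge, at the top face of the plate (130 mm from the plate's centre along its y, 8 mm above its underside); a white line runs along this edge. Axes as the plate's
- carrier: loose red plate 120 (x) by 260 (y) by 8 mm lying on the stand, y nearly along the stand's. Origin: centre of its underside; y to the outer edge, z up. Its outer half bears a green circuit board with yellow transformer and dark heat sink, up to 40 mm above the underside. 0.5 to 0.8 kg, balancing about 101 mm behind the outer edge. It slides against friction of a few newtons
- spool: blue solder spool standing on the bench, 60 mm diameter, 45 mm high; origin at the centre of its underside. Leave alone
- flask: white plastic bottle with a red cap, 48 mm diameter, 80 mm high, standing on the bench; origin at the centre of its underside. Leave alone
- driver: yellow-handled screwdriver lying on the bench, 170 mm long; origin on the underside near its middle. Leave alone

How it is judged:
By the outcome, as a careful person would: the job done as asked, in the order asked, and still so for the second after the job is handed in, while the arm keeps its last pose, push and grip.
It also fails if it takes over 35 s, if anything falls off the work surface, if the arm or the gripper's body presses on something with over 40 N, if the wrist force passes 120 N, or if a joint passes its speed limit or range.

## Working session

There is one attempt and no reset: what is moved stays moved. The work goes in short steps, Python scripts to look and compute and a tool call to move; the robot and the scene stay as the last step left them, time stands still between calls to the robot, and variables do not carry over. Pictures are saved under pics/ and viewed, at most 10 in all, crops included, and the job is handed in when it is done.

Besides the shell and the picture viewer there is one more tool, called in YAML: its name, and indented under it one key for each argument. apply_moves: Moves the arm, as the interface text tells. Its arguments: {"type":"object","properties":{"steps":{"type":"array","items":{"type":"object","properties":{"xyz":{"type":"array","items":{"type":"number"}},"spin":{"type":"number"}}}},"gripper":{"type":"number"},"grip_force":{"type":"number"}},"required":["steps"]}

```bash
mkdir -p pics; cat > h.py <<'E'
import numpy as np, cv2
from rig import arm, cams
from scipy.spatial.transform import Rotation as R
def P(n):
    p=cams.camera_params(n); q=p["orientation"]; f=192/np.tan(np.radians(p["vfov"])/2)
    return p,f,R.from_quat([q[1],q[2],q[3],q[0]]).as_matrix(),np.array(p["eye"])
def pt(n,u,v,d=None,z=None):
    p,f,M,e=P(n)
    r=M@np.array([(u-p["cx"])/f,-(v-p["cy"])/f,-1.])
    return e+r*(d if z is None else (z-e[2])/r[2])
E
python3 - <<'E'
from h import *
for n in("scene","top"):
    im,d=cams.snapshot(n); np.save(n+"_d.npy",d); cv2.imwrite(n+".png",im[:,:,::-1])
    cv2.imwrite(f"pics/{n}1.png",cv2.resize(im[:,:,::-1],(800,600),interpolation=cv2.INTER_CUBIC)); print(n,cams.camera_params(n))
s=arm.read_state();print(s["time"],s["position"],s["eef_rot"],s["force"],s["gripper_width"])
E
```

```text
scene {'vfov': 55.98115139444532, 'cx': 253.9726784250046, 'cy': 188.47461211119935, 'eye': array([0.90933267, 0.50900128, 0.49387009]), 'orientation': array([0.23069156, 0.13116263, 0.45874301, 0.84801687])}
top {'vfov': 42.526192632077695, 'cx': 250.3466507870894, 'cy': 203.3029941494653, 'eye': array([ 0.38544917, -0.0119378 ,  1.07814058]), 'orientation': array([-0.69950932, -0.08269695,  0.07930976,  0.70537784])}
0.1 [0.24025899 0.6034     0.21373868] [-9.31348721e-05  1.88319602e-01  9.82107476e-01 -7.90280281e-04] [-0.68369098  0.24495036 -0.74320265] 0.09201260798466615
```

View pics/top1.png

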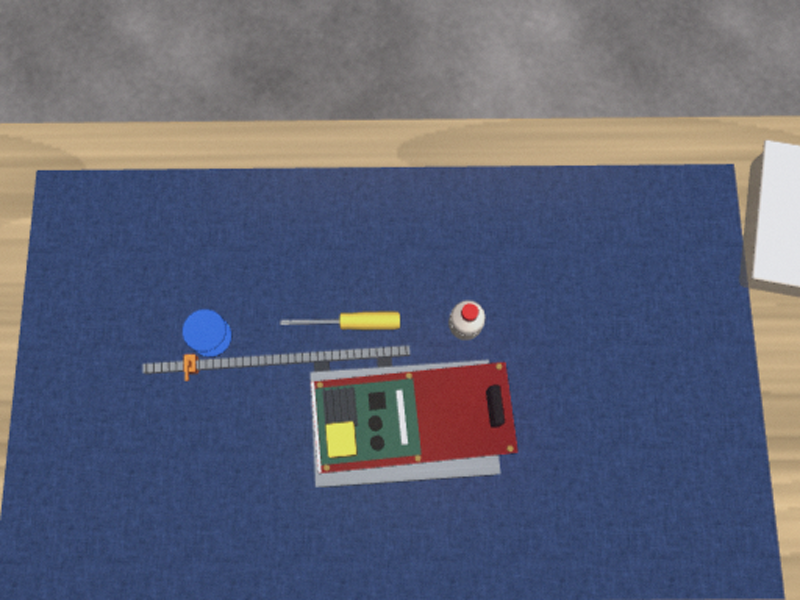

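View pics/scene1.png

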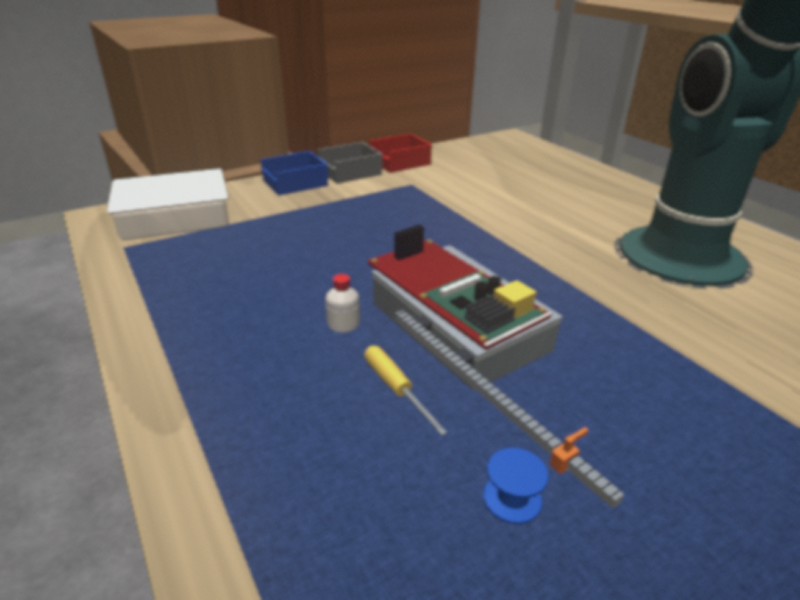

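The top view shows the stand and red plate with the handle at about (495,405) of 800 px and the pointer at (187,368). The plate must move left, towards world +y. Next I take an enlarged crop.

```bash
python3 - <<'E'
import cv2
im=cv2.imread("top.png")
a=cv2.resize(im[215:320,85:215],None,fx=6,fy=6,interpolation=cv2.INTER_CUBIC)[:600,:780]
cv2.imwrite("pics/c1.png",a[:600])
b=cv2.resize(im[220:320,210:340],None,fx=6,fy=6,interpolation=cv2.INTER_CUBIC)
cv2.imwrite("pics/c2.png",b)
E
```

```text
(no output)
```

View pics/c1.png

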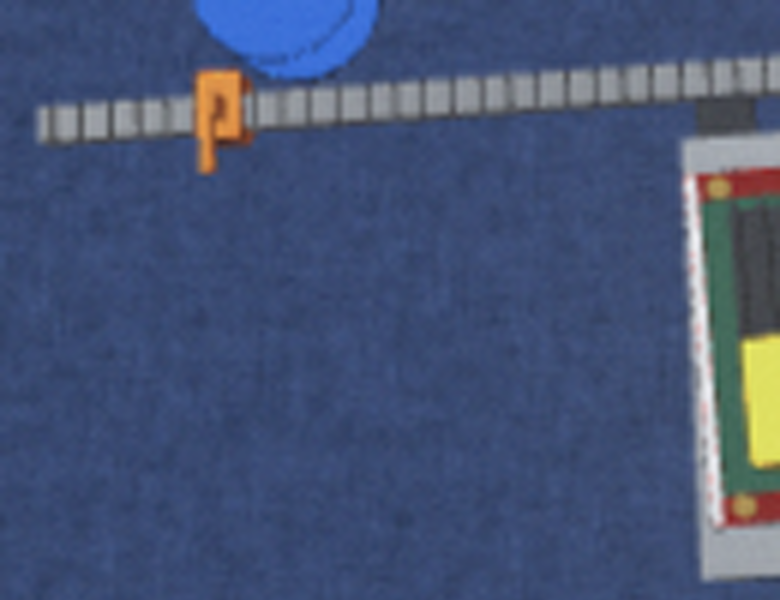

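View pics/c2.png

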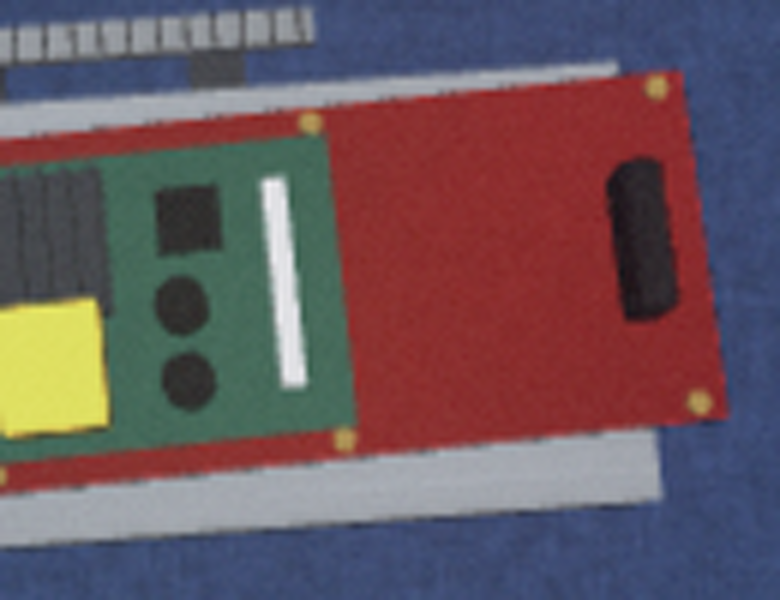

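The crops show the pointer tip at crop1 (207,172), the plate's outer corners at crop1 (684,176) and (717,526), and its inner corners at crop2 (683,72) and (729,418). The stand corners are also visible.

```bash
python3 - <<'E'
from h import *
d=np.load("top_d.npy")
def q(x,y,o,z): u=(x+.5)/6-.5+o[0];v=(y+.5)/6-.5+o[1]; return pt("top",u,v,z=z)
a=(85,215);b=(210,220)
S=[q(682,138,a,.06),q(702,580,a,.06),q(617,62,b,.06),q(662,500,b,.06)]
C=[q(684,176,a,.068),q(717,526,a,.068),q(683,72,b,.068),q(729,418,b,.068)]
tip=q(207,170,a,.072); H=[q(612,165,b,.113),q(665,162,b,.113),q(630,322,b,.113),q(678,310,b,.113)]
for n,L in(("S",S),("C",C)):
    L=np.array(L)[:,:2]; print(n,L.round(4).tolist()); o=(L[0]+L[1])/2;i=(L[2]+L[3])/2
    y=(o-i);print(" len",np.linalg.norm(y),"w",np.linalg.norm(L[0]-L[1]),np.linalg.norm(L[2]-L[3]),"yaw of y",np.degrees(np.arctan2(y[1],y[0])),"ctr",(o+i)/2, "outer",o)
    y/=np.linalg.norm(y)
    if n=="S": ys=y;so=o;sc=(o+i)/2
    x=np.array([ys[1],-ys[0]])
    print(" in stand frame",[((p-sc)@x,(p-sc)@ys) for p in (o,i)])
    yc=y;fo=o
print("tip",tip,"stand frame",(tip[:2]-sc)@x,(tip[:2]-sc)@ys-120e-3)
print("handle top",np.mean(H,0),"from edge",fo-0.235*yc)
# depth check
for u,v in((300,250),(310,300),(285,270),(317,260)): print(u,v,d[v,u],pt("top",u,v,d=d[v,u]))
E
```

```text
S [[0.551, 0.1013], [0.4007, 0.0921], [0.5651, -0.1373], [0.4153, -0.147]]
 len 0.23933115948259773 w 0.15053257897102607 0.15010963970494046 yaw of y 93.44339122741751 ctr [ 0.48303674 -0.02272965] outer [0.47584934 0.09671989]
 in stand frame [(np.float64(-7.658658176643932e-19), np.float64(0.11966557974129886)), (np.float64(7.658658176643932e-19), np.float64(-0.11966557974129886))]
C [[0.5365, 0.0995], [0.4182, 0.0865], [0.56, -0.159], [0.442, -0.1696]]
 len 0.25839833769044174 w 0.11892987753200583 0.11852231483672422 yaw of y 95.24866304930056 ctr [ 0.48916487 -0.03562588] outer [0.47734594 0.09303157]
 in stand frame [(np.float64(0.001272362263654235), np.float64(0.11589402397804507)), (np.float64(0.009412613827787561), np.float64(-0.14237606183457124))]
tip [0.53933222 0.26287911 0.072     ] stand frame 0.07334817568129016 0.16171189168233852
handle top [ 0.49710419 -0.13817728  0.113     ] from edge [ 0.49884336 -0.14098309]
300 250 1.0176015 [ 0.52250916 -0.1096191   0.06475577]
310 300 0.9972479 [ 0.42120798 -0.12698777  0.06191025]
285 270 1.0074105 [ 0.48160944 -0.07765617  0.06578586]
317 260 0.9685399 [ 0.49652998 -0.13810676  0.10895608]
```

apply_moves:
  steps:
    - {"xyz":[0.0129,-0.0371,0],"spin":0.0235}
    - {"xyz":[0.0129,-0.0371,0],"spin":0.0235}
    - {"xyz":[0.0129,-0.0371,0],"spin":0.0235}
    - {"xyz":[0.0129,-0.0371,0],"spin":0.0235}
    - {"xyz":[0.0129,-0.0371,0],"spin":0.0235}
    - {"xyz":[0.0129,-0.0371,0],"spin":0.0235}
    - {"xyz":[0.0129,-0.0371,0],"spin":0.0235}
    - {"xyz":[0.0129,-0.0371,0],"spin":0.0235}
    - {"xyz":[0.0129,-0.0371,0],"spin":0.0235}
    - {"xyz":[0.0129,-0.0371,0],"spin":0.0235}
  gripper: 100

```text
time: 0.93
position: [0.3695, 0.2309, 0.2145]
eef_rot: [-0.0, 0.071, 0.997, 0.0]
force: [1.0, 0.1, -0.4]
gripper_width: 0.0916
grasp_force: 0.0
```

apply_moves:
  steps:
    - {"xyz":[0.0129,-0.0371,0],"spin":0.0235}
    - {"xyz":[0.0129,-0.0371,0],"spin":0.0235}
    - {"xyz":[0.0129,-0.0371,0],"spin":0.0235}
    - {"xyz":[0.0129,-0.0371,0],"spin":0.0235}
    - {"xyz":[0.0129,-0.0371,0],"spin":0.0235}
    - {"xyz":[0.0129,-0.0371,0],"spin":0.0235}
    - {"xyz":[0.0129,-0.0371,0],"spin":0.0235}
    - {"xyz":[0.0129,-0.0371,0],"spin":0.0235}
    - {"xyz":[0.0129,-0.0371,0],"spin":0.0235}
    - {"xyz":[0.0129,-0.0371,0],"spin":0.0235}
    - {"xyz":[0,0,0]}
    - {"xyz":[0,0,0]}

```text
$.steps[10]: bad value
```

```bash
cat > st.py <<'E'
from h import *
s=arm.read_state(); q=s["eef_rot"]; M=R.from_quat([q[1],q[2],q[3],q[0]]).as_matrix()
print(s["time"],s["position"].round(4),"yaw y",np.degrees(np.arctan2(M[1,1],M[0,1])),"z",M[:,2].round(4),"F",s["force"].round(2),"M",s["moment"].round(2),s["gripper_width"],s["grasp_force"],s["qpos"].round(2))
E
python3 st.py
```

```text
0.9333 [0.3695 0.2309 0.2145] yaw y 81.836778635429 z [-1.e-04  0.e+00 -1.e+00] F [ 1.02  0.06 -0.37] M [ 0.05 -0.08 -0.01] 0.0916191695203596 0.0 [-0.75  0.1   0.12  2.11 -0.01  0.94  0.81]
```

apply_moves:
  steps:
    - {"xyz":[0.0129,-0.0371,0],"spin":0.0235}
    - {"xyz":[0.0129,-0.0371,0],"spin":0.0235}
    - {"xyz":[0.0129,-0.0371,0],"spin":0.0235}
    - {"xyz":[0.0129,-0.0371,0],"spin":0.0235}
    - {"xyz":[0.0129,-0.0371,0],"spin":0.0235}
    - {"xyz":[0.0129,-0.0371,0],"spin":0.0235}
    - {"xyz":[0.0129,-0.0371,0],"spin":0.0235}
    - {"xyz":[0.0129,-0.0371,0],"spin":0.0235}
    - {"xyz":[0.0129,-0.0371,0],"spin":0.0235}
    - {"xyz":[0.0129,-0.0371,0],"spin":0.0235}
    - {"xyz":[0,0,0],"spin":0}
    - {"xyz":[0,0,0],"spin":0}

```text
time: 1.93
position: [0.4981, -0.1403, 0.2141]
eef_rot: [-0.0, -0.043, 0.999, -0.0]
force: [-0.4, 0.5, 0.1]
gripper_width: 0.0916
grasp_force: 0.0
```

```bash
python3 st.py
```

```text
1.9333 [ 0.4981 -0.1403  0.2141] yaw y 94.94417632580085 z [-1.e-03 -8.e-04 -1.e+00] F [-0.41  0.49  0.1 ] M [ 0.04  0.06 -0.  ] 0.09163910568705798 0.0 [-0.17  0.25  0.45  1.95 -0.13  0.97  1.99]
```

apply_moves:
  steps:
    - {"xyz":[0,0.001,-0.025],"spin":0.005}
    - {"xyz":[0,0,-0.025],"spin":0}
    - {"xyz":[0,0,-0.025],"spin":0}
    - {"xyz":[0,0,-0.025],"spin":0}
    - {"xyz":[0,0,-0.02],"spin":0}
    - {"xyz":[0,0,-0.012],"spin":0}
    - {"xyz":[0,0,-0.006],"spin":0}
    - {"xyz":[0,0,0],"spin":0}
    - {"xyz":[0,0,0],"spin":0}

```text
time: 2.68
position: [0.4988, -0.1367, 0.0771]
eef_rot: [0.0, -0.048, 0.999, 0.0]
force: [0.5, -0.0, 1.2]
gripper_width: 0.0917
grasp_force: 0.0
```

```bash
python3 st.py
```

```text
2.6833 [ 0.4988 -0.1367  0.0771] yaw y 95.53416091061789 z [ 7.e-04  2.e-04 -1.e+00] F [ 0.49 -0.    1.17] M [ 0.07  0.01 -0.01] 0.09171739353297571 0.0 [-0.11  0.46  0.38  2.05 -0.26  0.68  2.11]
```

apply_moves:
  steps:
    - {"xyz":[0,0,0],"spin":0}
    - {"xyz":[0,0,0],"spin":0}
    - {"xyz":[0,0,0],"spin":0}
    - {"xyz":[0,0,0],"spin":0}
    - {"xyz":[0,0,0],"spin":0}
    - {"xyz":[0,0,0],"spin":0}
    - {"xyz":[0,0,0],"spin":0}
    - {"xyz":[0,0,0],"spin":0}
    - {"xyz":[0,0,0],"spin":0}
    - {"xyz":[0,0,0],"spin":0}
  gripper: 0
  grip_force: 45

```text
time: 3.52
position: [0.4984, -0.1371, 0.0765]
eef_rot: [-0.0, -0.048, 0.999, -0.0]
force: [0.2, -1.2, 0.1]
gripper_width: 0.0276
grasp_force: 0.0
```

```bash
python3 st.py
```

```text
3.5167 [ 0.4984 -0.1371  0.0765] yaw y 95.50734881339491 z [-1.e-04 -0.e+00 -1.e+00] F [ 0.18 -1.16  0.08] M [ 0.05 -0.01  0.01] 0.027570139827235794 0.0 [-0.1   0.46  0.38  2.05 -0.26  0.68  2.11]
```

apply_moves:
  steps:
    - {"xyz":[0,0,0],"spin":0}
    - {"xyz":[0,0,0],"spin":0}
    - {"xyz":[0,0,0],"spin":0}
    - {"xyz":[0,0,0],"spin":0}
    - {"xyz":[0,0,0],"spin":0}
    - {"xyz":[0,0,0],"spin":0}

```text
time: 4.02
position: [0.4984, -0.1375, 0.0766]
eef_rot: [0.0, -0.048, 0.999, -0.0]
force: [0.5, -2.3, -1.9]
gripper_width: 0.0136
grasp_force: 45.0
```

```bash
python3 st.py
```

```text
4.0167 [ 0.4984 -0.1375  0.0766] yaw y 95.48399151707902 z [ 2.e-04 -4.e-04 -1.e+00] F [ 0.52 -2.29 -1.86] M [-0.67 -0.07 -0.03] 0.013629066911698611 44.999311566352844 [-0.1   0.46  0.38  2.05 -0.26  0.68  2.11]
```

apply_moves:
  steps:
    - {"xyz":[-0.0002,0.003,-0.0005],"spin":0}
    - {"xyz":[-0.0006,0.006,-0.0005],"spin":-0.0025}
    - {"xyz":[-0.0009,0.008,0],"spin":-0.0025}
    - {"xyz":[-0.0009,0.008,0],"spin":-0.0025}
    - {"xyz":[-0.0009,0.008,0],"spin":-0.0025}
    - {"xyz":[-0.0009,0.008,0],"spin":-0.0025}
    - {"xyz":[-0.0009,0.008,0],"spin":-0.0025}
    - {"xyz":[-0.0009,0.008,0],"spin":-0.0025}
    - {"xyz":[-0.0007,0.006,0],"spin":-0.0025}
    - {"xyz":[-0.0004,0.004,0],"spin":-0.0025}
    - {"xyz":[0,0,0],"spin":0}
    - {"xyz":[0,0,0],"spin":0}

```text
time: 5.02
position: [0.4919, -0.0702, 0.0766]
eef_rot: [0.001, -0.037, 0.999, -0.0]
force: [-0.2, -3.2, 6.2]
gripper_width: 0.0136
grasp_force: 45.0
```

```bash
python3 st.py; cat > look.py <<'E'
from h import *
import sys
im,d=cams.snapshot("top")
np.save("d2.npy",d); cv2.imwrite(sys.argv[1]+".png",im[:,:,::-1])
cv2.imwrite(f"pics/{sys.argv[1]}.png",cv2.resize(im[215:315,85:215,::-1],None,fx=6,fy=6,interpolation=cv2.INTER_CUBIC))
E
python3 look.py m1
```

```text
5.0167 [ 0.4919 -0.0702  0.0766] yaw y 94.25377987610005 z [ 1.6e-03 -1.0e-04 -1.0e+00] F [-0.17 -3.17  6.19] M [-0.61  0.29  0.04] 0.013550901457205809 45.003111362457275 [-0.24  0.43  0.38  2.1  -0.26  0.66  1.96]
```

View pics/m1.png

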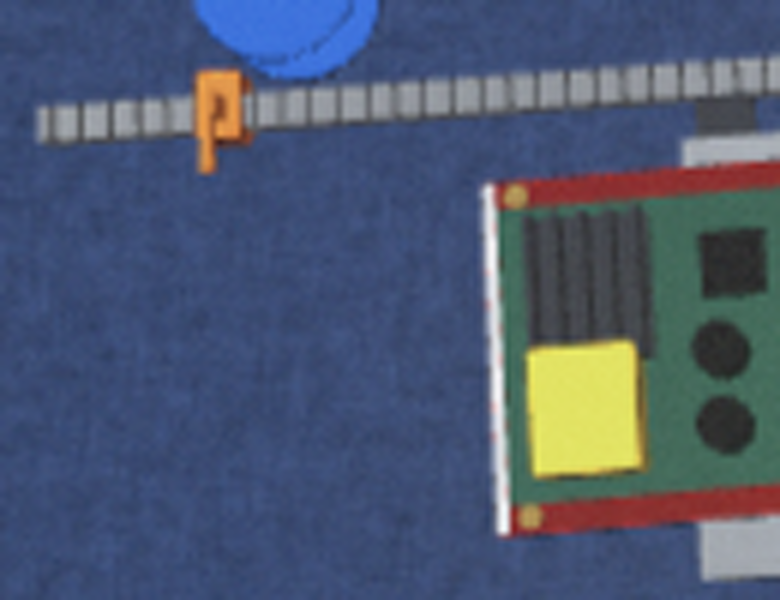

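The plate's outer edge is now at crop px (484,184)–(502,536), moving cleanly and nearly parallel to the stand end. I measure what remains.

```bash
cat > rem.py <<'E'
from h import *
import sys
x1,y1,x2,y2=map(float,sys.argv[1:5])
def q(x,y,z): return pt("top",(x+.5)/6-.5+85,(y+.5)/6-.5+215,z=z)[:2]
a=q(x1,y1,.068);b=q(x2,y2,.068);tip=q(207,170,.072)
ys=np.array([np.cos(np.radians(93.443)),np.sin(np.radians(93.443))]);xs=np.array([ys[1],-ys[0]]);sc=np.array([.48304,-.02273])
m=(a+b)/2
print("edge mid stand x,y",(m-sc)@xs,(m-sc)@ys,"remaining",(tip-m)@ys,"per corner",(tip-a)@ys,(tip-b)@ys,"skew deg",np.degrees(np.arctan2((a-b)@ys,(a-b)@xs)),"ys",ys)
E
python3 rem.py 484 184 502 536
```

```text
edge mid stand x,y 0.0030482796594218393 0.18629241180885678 remaining 0.09542052951694488 per corner 0.09410459696866644 0.09673646206522331 skew deg 1.2656349057401342 ys [-0.06005553  0.99819504]
```

apply_moves:
  steps:
    - {"xyz":[-0.0003,0.004,-0.0003],"spin":0}
    - {"xyz":[-0.0007,0.008,-0.0003],"spin":-0.001}
    - {"xyz":[-0.0008,0.01,0],"spin":-0.001}
    - {"xyz":[-0.0008,0.01,0],"spin":-0.001}
    - {"xyz":[-0.0008,0.01,-0.0003],"spin":-0.001}
    - {"xyz":[-0.0008,0.01,0],"spin":-0.001}
    - {"xyz":[-0.0008,0.01,-0.0003],"spin":-0.001}
    - {"xyz":[-0.0008,0.01,0],"spin":-0.001}
    - {"xyz":[-0.0006,0.008,0],"spin":-0.001}
    - {"xyz":[-0.0004,0.005,0],"spin":-0.001}
    - {"xyz":[0,0,0],"spin":0}
    - {"xyz":[0,0,0],"spin":0}

```text
time: 6.07
position: [0.4865, 0.0137, 0.0765]
eef_rot: [0.002, -0.032, 0.999, -0.0]
force: [0.7, -6.2, 15.5]
gripper_width: 0.0138
grasp_force: 45.0
```

```bash
python3 st.py; python3 look.py m2
```

```text
6.0667 [0.4865 0.0137 0.0765] yaw y 93.69652532309294 z [ 4.2e-03 -7.0e-04 -1.0e+00] F [ 0.72 -6.19 15.46] M [-1.34  0.5   0.17] 0.013775545314132316 45.01242935657501 [-0.41  0.41  0.38  2.12 -0.25  0.64  1.77]
```

View pics/m2.png

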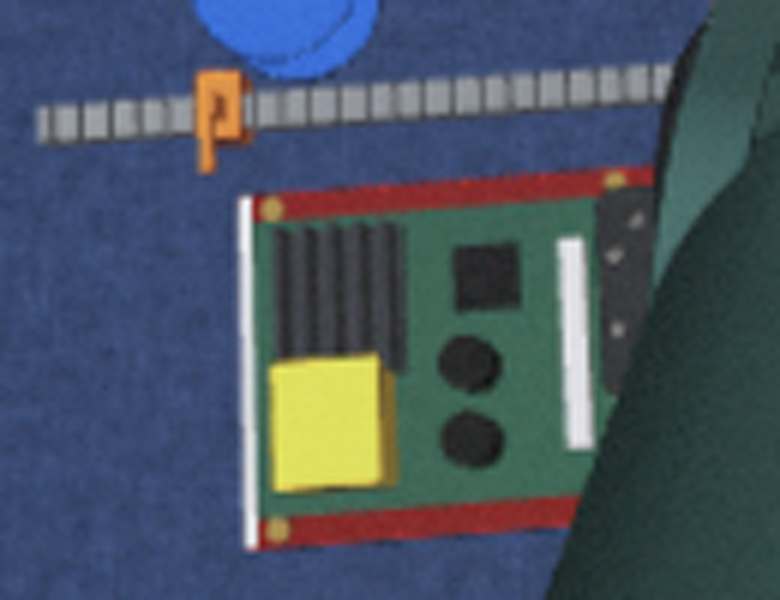

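The outer edge is now at crop px (239,196)–(247,549), about 33 px short of the pointer bar at x=207.

```bash
python3 rem.py 239 196 247 549
```

```text
edge mid stand x,y 0.004627852179746346 0.27107885110383295 remaining 0.01063409022196867 per corner 0.009873047220153992 0.011395133223783377 skew deg 0.7314725231295562 ys [-0.06005553  0.99819504]
```

apply_moves:
  steps:
    - {"xyz":[-0.0001,0.002,0],"spin":0}
    - {"xyz":[-0.0002,0.003,0],"spin":-0.002}
    - {"xyz":[-0.0002,0.003,0],"spin":-0.002}
    - {"xyz":[-0.0001,0.002,0],"spin":-0.001}
    - {"xyz":[0,0.0007,0],"spin":0}
    - {"xyz":[0,0,0],"spin":0}
    - {"xyz":[0,0,0],"spin":0}
    - {"xyz":[0,0,0],"spin":0}
    - {"xyz":[0,0,0],"spin":0}

```text
time: 6.87
position: [0.4859, 0.0225, 0.0766]
eef_rot: [0.002, -0.029, 1.0, -0.001]
force: [0.5, -11.1, 16.9]
gripper_width: 0.0136
grasp_force: 45.0
```

```bash
python3 st.py; python3 look.py m3; python3 - <<'E'
from h import *
im=cv2.imread("m3.png"); d=np.load("d2.npy")
# red plate pixels, top cam: fit plane
m=(im[:,:,2]>110)&(im[:,:,1]<60)&(im[:,:,0]<60); m[:,:80]=0
m=cv2.erode(m.astype(np.uint8),np.ones((2,2)))
v,u=np.nonzero(m); k=(u<230)&(v>215)&(v<320)&(d[v,u]>0); v,u=v[k],u[k]
p=np.array([pt("top",a,b,d=d[b,a]) for a,b in zip(u,v)])
for lo in np.arange(.10,.29,.03):
    s=(p[:,1]>lo)&(p[:,1]<lo+.03); print(round(lo,2),s.sum(),np.median(p[s,2]) if s.any() else None)
im,_=cams.snapshot("scene"); cv2.imwrite("pics/s3.png",cv2.resize(im[120:360,180:500,::-1],(800,600),interpolation=cv2.INTER_CUBIC))
E
```

```text
6.8667 [0.4859 0.0225 0.0766] yaw y 93.32944991679423 z [ 0.0043 -0.0023 -1.    ] F [  0.49 -11.12  16.91] M [-2.28  0.49  0.17] 0.01355246464269589 45.01828730106354 [-0.43  0.41  0.38  2.12 -0.24  0.64  1.74]
0.1 1 0.06912982150874769
0.13 53 0.06790251987347773
0.16 83 0.06730061947492705
0.19 91 0.06738200156388263
0.22 57 0.06745283299031057
0.25 0 None
0.28 0 None
```

View pics/m3.png

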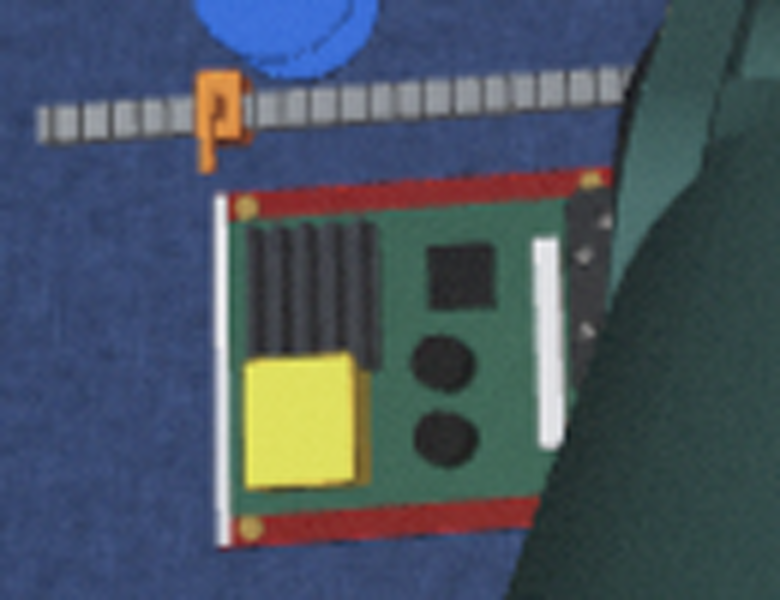

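View pics/s3.png

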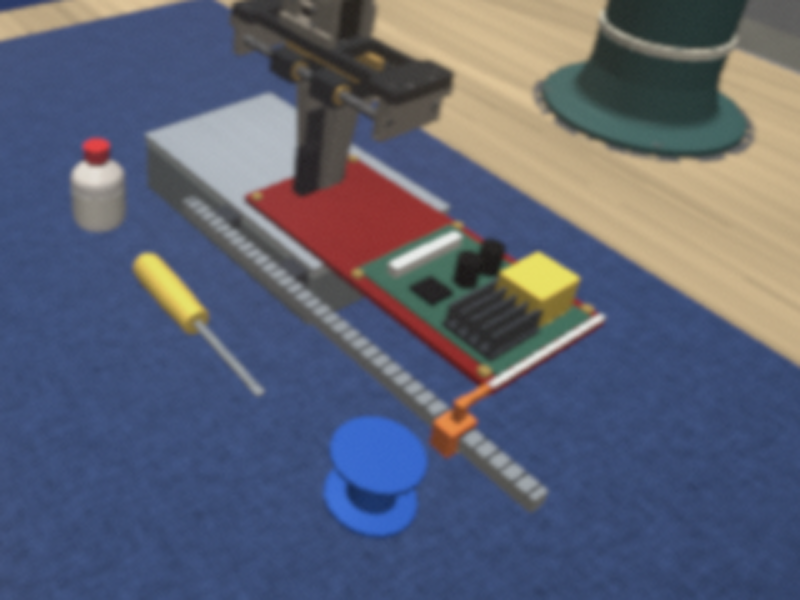

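The plate is flat, with its top at about 67.5 mm. The edge at crop px (214,194)–(218,547) is a few px short of the bar centre at x≈207.

```bash
python3 rem.py 214 194 218 547
```

```text
edge mid stand x,y 0.005927553391780801 0.2802153402104124 remaining 0.0014976011153893102 per corner 0.001290958154129429 0.0017042440766492507 skew deg 0.19867916019815277 ys [-0.06005553  0.99819504]
```

apply_moves:
  steps:
    - {"xyz":[0,0.001,0],"spin":0}
    - {"xyz":[-0.0001,0.001,0],"spin":0}
    - {"xyz":[0,0,0],"spin":0}
    - {"xyz":[0,0,0],"spin":0}
    - {"xyz":[0,0,0],"spin":0}
    - {"xyz":[0,0,0],"spin":0}
    - {"xyz":[0,0,0],"spin":0}
    - {"xyz":[0,0,0],"spin":0}

```text
time: 7.63
position: [0.4859, 0.0243, 0.0766]
eef_rot: [0.002, -0.029, 1.0, -0.001]
force: [-0.2, -12.2, 16.9]
gripper_width: 0.0136
grasp_force: 45.0
```

```bash
python3 st.py; python3 look.py m4
```

```text
7.6333 [0.4859 0.0243 0.0766] yaw y 93.3149147055647 z [ 0.0044 -0.0025 -1.    ] F [ -0.23 -12.17  16.91] M [-2.48  0.52  0.22] 0.013613282037599463 45.016629695892334 [-0.43  0.41  0.38  2.12 -0.24  0.64  1.74]
```

View pics/m4.png

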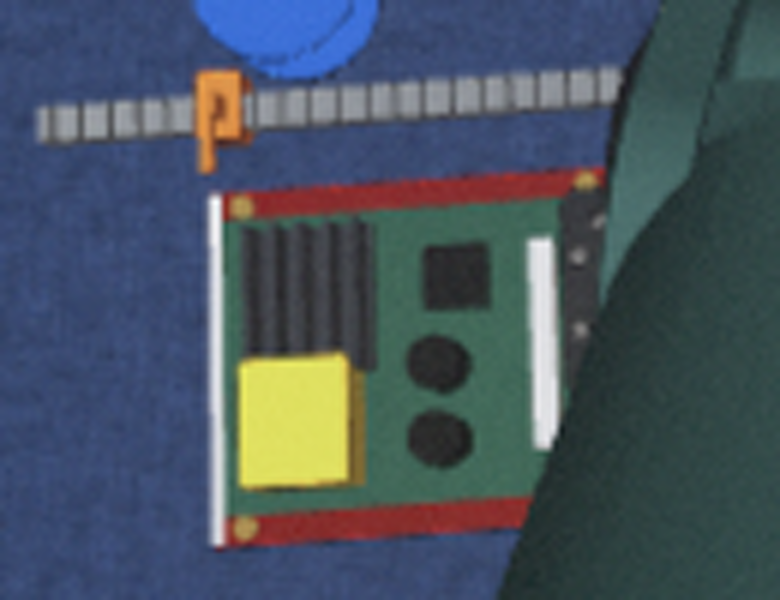

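The outer edge at crop px (208,194)–(212,547) is now level with the bar centre. It is held flat and still, so I hand in.

```bash
python3 rem.py 208 194 212 547; python3 st.py; python3 -c "
from rig import arm
print(arm.hand_in())"
```

```text
edge mid stand x,y 0.0060666294738141715 0.28224932978727213 remaining -0.0005363884614704952 per corner -0.0007704778120270796 -0.000302299110913915 skew deg 0.22505786337889402 ys [-0.06005553  0.99819504]
7.6833 [0.4859 0.0243 0.0766] yaw y 93.31822384691536 z [ 0.0044 -0.0025 -1.    ] F [ -0.05 -10.71  16.97] M [-2.47  0.55  0.2 ] 0.013892886397676968 45.016663670539856 [-0.43  0.41  0.38  2.12 -0.24  0.64  1.74]
the job is handed in; nothing more can be done
None
```

I slid the plate straight out until its outer edge was level with the orange pointer, within about 1 mm by my camera measurement, and handed in at 7.7 s with the gripper still holding it flat and still; the spool, bottle and screwdriver were left alone.

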